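Push the soft-close tub tray home along its sprung bowed rail

TASK

Push the loaded soft-close pull-out under the sink home with closed fingertips in one slow stroke along the outside of its bowed, sprung push rail: start on the blue sleeve, let the fingertips slide along the curve as the tray goes in, and reach the red sleeve just as it comes fully home. Press with a steady 6 to 9 newtons all the way, neither letting go nor shoving, leave the jug and the brush alone, and finish while still pressing the tray home at the red sleeve with that force.

Things in the scene. Friction and masses are not known exactly. Their poses are not given: they have to be found in the camera images.
- frame_origin (a point): Point on the cabinet floor, fixed to the pull-out's runners (which never move), directly below the foremost point of the push rail when tray and rail are at rest. Its x axis is level and points along the tray's travel (inwards, away from the robot), y to the left along the rail, z up. The tray runs along x, rising 0.0715 rad (11 mm over its travel).
- tray (a joint): How far the pull-out tray has gone in, m: 0 = fully out (start, at rest on its stop), 0.15 = home on its inner stop. Loaded mass 4 kg nominal (hidden, 0.4 to 1.5 times that): it weighs outwards along the runners with 1.4 to 4.5 N and creeps out when let go. A damper resists with 300 N per m/s: stop advancing and the contact force sinks towards that weight, time constant 0.6 s.
- tray_front (a point): Top middle of the tray's upright front panel, 86 mm above the floor and 125 mm behind the rail's foremost point at rest; moves with the tray. Grey tray 250 x 320 mm carrying two nested white dish tubs with plates in them (outer one 200 x 280 mm) that begin 145 mm behind the rail's foremost point; rims 170 mm above the floor.
- rail (a joint): How far the sprung push rail is pressed back towards the tray, m: 0 = at rest, up to 0.04 = bottomed out. Spring 480 N/m (nominal, no preload), along the tray's travel: spring force = 480 x this value. The rail's place along the travel is tray + rail. Rail mass 0.4 kg (part of the load).
- rail_mid (a point): Foremost point of the rail's outer surface, at mid length and tube-centre height, 130 mm above the floor (up to 14 mm more when in); moves with the rail, axes as frame_origin. Horizontal steel tube 30 mm thick, an arc bulging towards the robot: outer radius 235 mm about a point 235 mm along +x, 0.66 rad to either side. Nothing stands in front of it. Polished: friction coefficient about 0.2.
- rail_blue (a point): Middle of the blue sleeve (40 mm long, near the left, +y, end of the rail), on the outer surface at tube-centre height: 28 mm along +x and 111 mm along +y from rail_mid. The stroke starts here.
- rail_red (a point): Middle of the red sleeve (40 mm long, near the right, -y, end of the rail), on the outer surface at tube-centre height: 28 mm along +x and 111 mm along -y from rail_mid. The stroke ends here.
- jug: Glass measuring jug, 100 mm in diameter, 140 mm high, handle on its +y side, standing loose on the floor to the left; origin at the centre of its underside. Leave alone.
- brush: Bottle brush lying loose on the floor to the right, 315 mm long along its x, white head 44 mm thick at +x, blue handle at -x; origin near mid length, on the floor. Leave alone.

How it is judged (in metres and radians):
On the way, in this order (a step that is already met when the one before it is completed fails the run):
1. fingertips press on the blue sleeve within the force band (6 to 9 N) while the tray is still near its outer end (contact force between the fingers and rail between 6 and 9 N and y of the grasp point in the frame of rail_mid above 0.08 m and value of joint tray below 0.05 m), for 0.2 s.
2. fingertips on the stretch between the sleeves, force 6 to 9 N without a break for 3 s, the tray still on its way in (contact force between the fingers and rail between 6 and 9 N and y of the grasp point in the frame of rail_mid between -0.08 and 0.08 m and value of joint tray below 0.14 m), for 3 s.
3. fingertips press on the red sleeve within the force band (contact force between the fingers and rail between 6 and 9 N and y of the grasp point in the frame of rail_mid below -0.08 m), for 0.3 s.
At the end, for the whole second after the job is handed in: The tray is home (joint within 7 mm of 0.15) and at rest, and the fingertips still press on the red sleeve (TCP more than 80 mm to the right of mid rail) with 6 to 9 N through the last second; jug and brush within 30 mm of where they stood (all of step 3 and value of joint tray above 0.143 m and velocity of joint tray below 0.01 m/s and distance of each of jug, brush from where it was at the start of the episode below 0.03 m); the arm keeps its last pose, push and grip.
It fails at once if the rail is shoved with more than 13 N (contact force between the fingers and rail above 13 N).
It fails at once if contact is lost (under 1 N) while the tray is on its way in (value of joint tray between 0.02 and 0.14 m and contact force between the fingers and rail below 1 N).
It fails at once if jug pushed or tipped (distance of jug from where it was at the start of the episode above 0.03 m or angle between jug's own z axis and vertical above 0.3 rad).
It fails at once if brush pushed away (distance of brush from where it was at the start of the episode above 0.03 m).
It also fails if it takes over 72 s, if anything falls off the work surface, if the arm or the gripper's body presses on something with over 40 N, if the wrist force passes 120 N, or if a joint passes its speed limit or range.

ROBOT

A 6-joint arm with a two-finger parallel gripper is mounted at the origin on the work surface. World frame = base frame: x ahead of the robot, y to its left, z up, the work surface at z = 0. Lengths are in mm, angles in rad, forces in N, time in s.
With the tool pointing down it reaches from about 350 to 925 mm from the base axis. Payload 6.4 kg.
Tool frame: the origin (TCP) lies between the finger pads, 19 mm behind the fingertips; this is the grasp point; z points along the fingers, y is the direction in which the jaws open and shut (so a half turn about z gives the same grasp; the last joint's range is limited). The gripper opens to 85 mm and grips with 20 to 120 N. Pads are 22 mm wide; open, the fingers measure 114 mm over their backs; the gripper's body (76 mm by 85 mm) begins 54 mm behind the grasp point. The pads swing forward as they close: fully open they stand 13 mm farther back than shut.
Start: joints at [0.972, 0.245, 1.558, -0, 1.339, -0.174], TCP at [267.889, 592.241, 249.99] pointing down, gripper open.
Joint ranges: [-3.13, 3.13], [-1.02, 2.26], [0.13, 2.54], [-0.95, 4.09], [0.21, 2.88], [-2.74, 2.74]. Speed limits (rad/s): [2.57, 2.57, 3.14, 3.14, 3.14, 3.14].

INTERFACE

Orientations are given as a rotation vector (axis times angle).
In Python, from station import robot gives the robot as it stands.
- The arm moves only by the tool drive_tool, never from a script. Its argument "series" is one flat list of numbers, 6 for each row, row after row: the shift along the world's x, y, z in mm, then the turn, a rotation vector about the world's x, y, z in rad. A call has 1 to 12 rows; each row shifts and turns the commanded pose from where the row before left it; what a row does not reach is not made up. A row lasts 1/10 s, in which the tool goes at most 50 mm and 8.59 degrees, less where a joint would pass 70% of its speed; a pose out of reach is approached as far as the arm can. A call is refused whole if a number of a shift passes 50 or a number of a turn 0.15, either way. A call with a gripper value outside its range is refused whole. "hand" is the closure in counts, from 0 (fully open) to 255 (shut), set as the call begins (left out, the last holds). The fingers move at their own pace and stop on an object; "newtons" is the grip in N (left out, the last holds). Time passes only in rows, so rows that do not move let the fingers close. It gives the time, the measured TCP pose, the force and the opening at its end, in the units of the state.
- robot.get_state(): the state, without advancing time (a new reading comes with each control period).
- robot.get_image(name): name is "scene" or "top" or "wrist"; returns the picture (400x640x3 uint8, red, green, blue); there is no depth.
- robot.get_calibration(name): a dict with "K" (3x3 intrinsics, pixels), "cam_to_world" (4x4, takes a point from camera to world coordinates). Camera axes: x right, y up, looking along -z (the intrinsics and any distortion apply to the point x, -y, -z); pixel columns grow to the right and rows downward; lengths in mm; the calibration is good to about 2 mm. A picture is of the moment at which its call begins: read the wrist's pose just before it. get_calibration takes no time and is no camera call; for the wrist camera it gives the pose at the moment of the call.
- robot.finish_job(): hands the job in, once; it reports no verdict.
The state is a dict: "time": time; "joint_pos": joint angles; "qvel": joint speeds; "joint_efforts": joint torques, N m; "position": TCP position; "eef_rot": TCP orientation; "force": force on the tool from outside, world axes, zero at the start; "ft_torque": the same for the moment, N m; "opening": opening from 0.0 (shut) to 1.0 (fully open).
Only numpy, scipy, OpenCV 4.12 (cv2) and the standard library are available. Lean on these libraries where they do the work, as an engineer would, in place of code of your own. Each camera call takes 0.05 s, during which the arm holds its last target. There are 200 camera calls.

## Working session

There is one attempt and no reset: what is moved stays moved. The work goes in short steps, Python scripts to look and compute and a tool call to move; the robot and the scene stay as the last step left them, time stands still between calls to the robot, and variables do not carry over. Pictures are saved under pics/ and viewed, about 8 in all and at most 12, crops included, and the job is handed in when it is done.

Besides the shell and the picture viewer there is one more tool, called after "Request:" in YAML: its name, and indented under it one key for each argument. drive_tool: Moves the arm, as the interface text tells. Its arguments: {"type":"object","properties":{"series":{"type":"array","items":{"type":"number"}},"hand":{"type":"number"},"newtons":{"type":"number"}},"required":["series"]}

```bash
mkdir -p pics; python3 - <<'E'
from station import robot
import cv2,numpy as np
s=robot.get_state();print({k:np.round(v,3) for k,v in s.items()})
for n in("top","scene"):
    im=robot.get_image(n);cv2.imwrite(f"pics/{n}0.png",im[:,:,::-1]);c=robot.get_calibration(n);print(n,np.round(c["K"],1).tolist(),np.round(c["cam_to_world"],3).tolist(),[k for k in c])
E
```

```text
{'time': np.float64(0.0), 'joint_pos': array([ 0.972,  0.246,  1.559,  0.   ,  1.339, -0.174]), 'qvel': array([ 0.   , -0.001,  0.   ,  0.   , -0.001, -0.001]), 'joint_efforts': array([-1.0000e-03, -4.2951e+01, -3.2612e+01, -0.0000e+00,  5.0000e-03,
        0.0000e+00]), 'position': array([267.585, 591.789, 248.891]), 'eef_rot': array([-6.62e-01, -3.07e+00,  3.00e-03]), 'force': array([ 0.348, -0.943, -0.177]), 'ft_torque': array([-0.027, -0.013,  0.014]), 'opening': np.float64(1.002)}
top [[362.2, 0.0, 327.5], [0.0, 362.2, 196.9], [0.0, 0.0, 1.0]] [[-0.012, 0.995, -0.101, 426.833], [-1.0, -0.013, -0.01, 6.829], [-0.011, 0.101, 0.995, 1032.459], [0.0, 0.0, 0.0, 1.0]] ['K', 'cam_to_world']
scene [[478.7, 0.0, 324.5], [0.0, 478.7, 197.8], [0.0, 0.0, 1.0]] [[-0.757, 0.625, -0.192, 278.093], [-0.653, -0.72, 0.233, 324.541], [0.007, 0.302, 0.953, 1398.839], [0.0, 0.0, 0.0, 1.0]] ['K', 'cam_to_world']
```

View pics/top0.png

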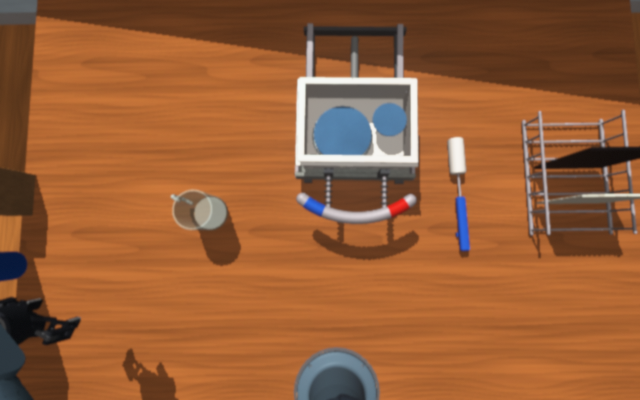

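View pics/scene0.png

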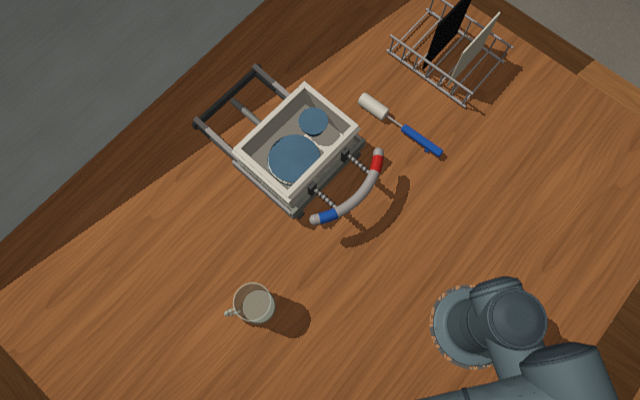

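The top view shows the rail arc with the blue sleeve near (312,204) and the red near (402,206). The jug is at about (195,210) and the brush at (460,195). The scene view agrees, with blue at (327,216) and red at (377,161).

```bash
cat > h.py <<'E'
import cv2,numpy as np
from station import robot
def ray(n,uv):
    c=robot.get_calibration(n);K=c["K"];T=np.array(c["cam_to_world"]);p=np.linalg.inv(K)@[uv[0],uv[1],1]
    return T[:3,3],T[:3,:3]@(p*[1,-1,-1])
def onz(n,uv,z):
    o,d=ray(n,uv);return o+d*(z-o[2])/d[2]
def tri(a,b):
    (o1,d1),(o2,d2)=a,b;s=np.linalg.lstsq(np.c_[d1,-d2],o2-o1,rcond=None)[0];p,q=o1+s[0]*d1,o2+s[1]*d2
    return (p+q)/2,np.linalg.norm(p-q)
def blob(im,col,roi):
    h=cv2.cvtColor(im,cv2.COLOR_BGR2HSV);x0,y0,x1,y1=roi
    m=cv2.inRange(h,(105,150,60),(130,255,255)) if col=="b" else cv2.inRange(h,(0,200,100),(5,255,255))|cv2.inRange(h,(172,200,100),(180,255,255))
    k=np.zeros_like(m);k[y0:y1,x0:x1]=m[y0:y1,x0:x1];M=cv2.moments(k,True);return np.array([M["m10"],M["m01"]])/M["m00"],M["m00"]
E
python3 - <<'E'
from h import *
t,s=cv2.imread("pics/top0.png"),cv2.imread("pics/scene0.png")
P={}
for c,rt,rs in(("b",(295,188,330,222),(305,200,345,230)),("r",(380,190,420,222),(365,145,390,180))):
    a,na=blob(t,c,rt);b,nb=blob(s,c,rs);P[c]=onz("top",a,135)
    print(c,a,na,b,nb,"top",P[c],"scene",onz("scene",b,135),"tri",tri(ray("top",a),ray("scene",b)))
d=P["b"]-P["r"];print("sep",np.linalg.norm(d),"expect 208; yaw",np.arctan2(-d[0],d[1]))
# rail front most edge mid
print("rail front",onz("top",(357,222),130),"jug",onz("top",(193,210),140),onz("top",(211,213),0),"brush",onz("top",(457,140),22),onz("top",(464,250),10))
E
```

```text
b [314.19021739 206.0326087 ] 184.0 [327.72777778 215.7       ] 180.0 top [495.16507598  49.03378199 135.        ] scene [492.23775349  48.42837443 135.        ] tri (array([493.86802687,  48.60188799, 133.69193653]), np.float64(2.9512165655108475))
r [397.87317073 207.0097561 ] 205.0 [376.41071429 162.79464286] 112.0 top [ 489.99944431 -158.40332139  135.        ] scene [ 489.28795111 -160.08432101  135.        ] tri (array([ 489.00291617, -157.71263259,  140.39151733]), np.float64(1.3737327298829896))
sep 207.5014110938896 expect 208; yaw -0.024897013217389546
rail front [454.36792566 -56.79693635 130.        ] jug [488.89431824 349.27379846 140.        ] [489.35032903 351.04271747   0.        ] brush [ 686.27759417 -352.70804943   22.        ] [ 376.44219576 -361.32788699   10.        ]
```

Request:
drive_tool:
  series: [14, -42.5, 0, 0, 0, -0.0075, 14, -42.5, 0, 0, 0, -0.0075, 14, -42.5, 0, 0, 0, -0.0075, 14, -42.5, 0, 0, 0, -0.0075, 14, -42.5, 0, 0, 0, -0.0075, 14, -42.5, 0, 0, 0, -0.0075, 14, -42.5, 0, 0, 0, -0.0075, 14, -42.5, 0, 0, 0, -0.0075, 14, -42.5, 0, 0, 0, -0.0075, 14, -42.5, 0, 0, 0, -0.0075, 14, -42.5, 0, 0, 0, -0.0075, 14, -42.5, 0, 0, 0, -0.0075]
  hand: 255
  newtons: 60

```text
time: 1.3
position: [435.8, 80.5, 249.8]
eef_rot: [0.8, 3.038, 0.0]
force: [0.5, 0.2, 0.0]
opening: -0.001
```

Request:
drive_tool:
  series: [0, 0, -20, 0, 0, 0, 0, 0, -20, 0, 0, 0, 0, 0, -20, 0, 0, 0, 0, 0, -20, 0, 0, 0, 0, 0, -20, 0, 0, 0, 0, 0, -18, 0, 0, 0, 0, 0, 0, 0, 0, 0, 0, 0, 0, 0, 0, 0, 0, 0, 0, 0, 0, 0]

```text
time: 2.2
position: [436.6, 82.2, 133.1]
eef_rot: [0.799, 3.036, 0.001]
force: [-1.2, 0.3, -1.1]
opening: -0.0
```

```bash
python3 - <<'E'
from h import *
F=[]
for i in range(4):
    im=robot.get_image("top" if i<3 else "wrist");s=robot.get_state();F.append(s["force"])
    if i==2:t=im
print(np.round(F,2),np.round(s["position"],1),np.round(s["eef_rot"],3),s["opening"],s["time"])
a=cv2.resize(t[120:290,220:460],None,fx=2.5,fy=2.5,interpolation=3)
cv2.imwrite("pics/t1.png",a[:,:,::-1])
E
```

```text
[[ 0.17  0.22 -0.49]
 [ 0.38  0.25 -0.12]
 [ 0.31  0.33 -0.66]
 [-0.17 -0.34  0.69]] [436.4  82.2 132.8] [0.799 3.036 0.   ] -0.0030856406853608915 2.4
```

View pics/t1.png

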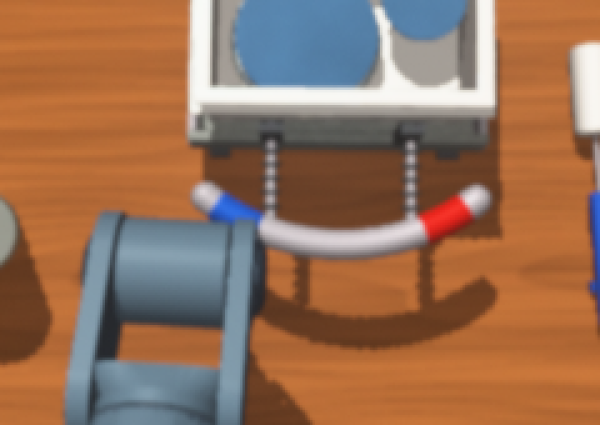

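Request:
drive_tool:
  series: [4, -2.2, 0, 0, 0, 0, 4, -2.2, 0, 0, 0, 0, 4, -2.2, 0, 0, 0, 0, 4, -2.2, 0, 0, 0, 0, 4, -2.2, 0, 0, 0, 0, 4, -2.2, 0, 0, 0, 0, 4, -2.2, 0, 0, 0, 0, 2, -1.1, 0, 0, 0, 0, 0, 0, 0, 0, 0, 0, 0, 0, 0, 0, 0, 0]

```text
time: 3.4
position: [465.8, 65.8, 131.9]
eef_rot: [-0.8, -3.038, 0.0]
force: [-1.1, -0.8, 0.1]
opening: -0.002
```

```bash
cat >> h.py <<'E'
M=np.array([451,-53.5]);W=-.025
def st():
    s=robot.get_state();p=s["position"];c,n=np.cos(W),np.sin(W);q=np.array([[c,n],[-n,c]])@(p[:2]-M)
    f=s["force"];a=np.arcsin(q[1]/246);sr=q[0]-235+246*np.cos(a)
    print("t",round(s["time"],2),"rail xy",q.round(1),"z",p[2].round(1),"a",a.round(3),"s",sr.round(1),"F",f.round(2),np.linalg.norm(f[:2]).round(2),"rot",s["eef_rot"].round(3))
E
python3 -c "
from h import *
for i in range(3): robot.get_image('top');st()"
```

```text
t 3.45 rail xy [ 11.7 119.6] z 131.9 a 0.508 s -8.3 F [-0.61  0.67  0.56] 0.91 rot [-0.799 -3.038  0.   ]
t 3.5 rail xy [ 11.7 119.7] z 131.9 a 0.508 s -8.4 F [-0.1   0.86 -0.23] 0.87 rot [-0.799 -3.038  0.   ]
t 3.55 rail xy [ 11.7 119.7] z 132.0 a 0.508 s -8.3 F [-0.37  0.25  0.7 ] 0.44 rot [-0.8   -3.038  0.   ]
```

Request:
drive_tool:
  series: [2, -0.2, 0, 0, 0, 0, 2, -0.2, 0, 0, 0, 0, 2, -0.2, 0, 0, 0, 0, 2, -0.2, 0, 0, 0, 0, 2, -0.2, 0, 0, 0, 0, 2, -0.2, 0, 0, 0, 0]

```text
time: 4.15
position: [477.6, 64.7, 131.8]
eef_rot: [-0.799, -3.037, -0.0]
force: [-2.7, 2.6, 0.5]
opening: 0.004
```

```bash
python3 -c "
from h import *
st();robot.get_image('top');st()"
```

```text
t 4.15 rail xy [ 23.6 118.9] z 131.8 a 0.504 s 4.0 F [-2.65  2.59  0.52] 3.71 rot [-0.799 -3.037 -0.   ]
t 4.2 rail xy [ 23.9 118.9] z 131.8 a 0.504 s 4.2 F [-2.35  1.44  1.09] 2.75 rot [-0.8   -3.037 -0.   ]
```

Request:
drive_tool:
  series: [2, 0, 0.1, 0, 0, 0, 2, 0, 0.1, 0, 0, 0, 2, -0.1, 0.1, 0, 0, 0, 1.2, 0, 0.1, 0, 0, 0, 1, 0, 0.1, 0, 0, 0, 1, -0.1, 0, 0, 0, 0]

```text
time: 4.8
position: [486.8, 64.5, 132.3]
eef_rot: [-0.799, -3.037, -0.0]
force: [-3.9, 2.3, 1.8]
opening: 0.005
```

```bash
python3 -c "
from h import *
st();robot.get_image('top');st()"
```

```text
t 4.8 rail xy [ 32.8 118.9] z 132.3 a 0.504 s 13.2 F [-3.94  2.27  1.84] 4.55 rot [-0.799 -3.037 -0.   ]
t 4.85 rail xy [ 33.  118.8] z 132.3 a 0.504 s 13.4 F [-4.86  1.94 -0.11] 5.23 rot [-0.8   -3.037 -0.   ]
```

```bash
cat >> h.py <<'E'
def plan(a,ds,da):
    out=[]
    for d,e in zip(ds,da):
        x=d+246*np.sin(a-e/2)*-e*-1; y=246*np.cos(a-e/2)*-e*-1 if 0 else -246*np.cos(a-e/2)*e
        x=d-246*np.sin(a-e/2)*e; a-=e
        c,n=np.cos(W),np.sin(W)
        out+=[round(c*x-n*y,1),round(n*x+c*y,1),round(.0715*d,1),0,0,round(e,4)]
    print(out,"end a",round(a,3))
E
sed -i '/x=d+246/d' h.py; sed -i 's/        x=d-246.*/        x=d-246*np.sin(a-e\/2)*e; y=-246*np.cos(a-e\/2)*e; a-=e/' h.py
python3 -c "
from h import *
plan(.504,[1.7]*5+[1.2]*4,[.003]*3+[.006]*6)"
```

```text
[np.float64(1.3), np.float64(-0.7), 0.1, 0, 0, 0.003, np.float64(1.3), np.float64(-0.7), 0.1, 0, 0, 0.003, np.float64(1.3), np.float64(-0.7), 0.1, 0, 0, 0.003, np.float64(1.0), np.float64(-1.3), 0.1, 0, 0, 0.006, np.float64(1.0), np.float64(-1.3), 0.1, 0, 0, 0.006, np.float64(0.5), np.float64(-1.3), 0.1, 0, 0, 0.006, np.float64(0.5), np.float64(-1.3), 0.1, 0, 0, 0.006, np.float64(0.5), np.float64(-1.3), 0.1, 0, 0, 0.006, np.float64(0.5), np.float64(-1.3), 0.1, 0, 0, 0.006] end a 0.459
```

Request:
drive_tool:
  series: [1.3, -0.7, 0.1, 0, 0, 0.003, 1.3, -0.7, 0.1, 0, 0, 0.003, 1.3, -0.7, 0.1, 0, 0, 0.003, 1.0, -1.3, 0.1, 0, 0, 0.006, 1.0, -1.3, 0.1, 0, 0, 0.006, 0.5, -1.3, 0.1, 0, 0, 0.006, 0.5, -1.3, 0.1, 0, 0, 0.006, 0.5, -1.3, 0.1, 0, 0, 0.006, 0.5, -1.3, 0.1, 0, 0, 0.006]

```text
time: 5.75
position: [493.9, 55.5, 132.5]
eef_rot: [-0.73, -3.052, -0.003]
force: [-5.1, 6.5, -0.5]
opening: -0.001
```

```bash
python3 -c "
from h import *
st();robot.get_image('top');st()
plan(.459,[1.2]*12,[.007]*12)" | sed 's/np.float64(\([-0-9.]*\))/\1/g'
```

```text
t 5.75 rail xy [ 40.1 110. ] z 132.5 a 0.464 s 25.2 F [-5.14  6.52 -0.52] 8.3 rot [-7.300e-01 -3.052e+00 -3.000e-03]
t 5.8 rail xy [ 40.2 109.8] z 132.5 a 0.463 s 25.3 F [-4.65  5.56 -0.38] 7.25 rot [-7.300e-01 -3.052e+00 -2.000e-03]
[0.4, -1.6, 0.1, 0, 0, 0.007, 0.4, -1.6, 0.1, 0, 0, 0.007, 0.4, -1.6, 0.1, 0, 0, 0.007, 0.4, -1.6, 0.1, 0, 0, 0.007, 0.4, -1.6, 0.1, 0, 0, 0.007, 0.5, -1.6, 0.1, 0, 0, 0.007, 0.5, -1.6, 0.1, 0, 0, 0.007, 0.5, -1.6, 0.1, 0, 0, 0.007, 0.5, -1.6, 0.1, 0, 0, 0.007, 0.5, -1.6, 0.1, 0, 0, 0.007, 0.5, -1.6, 0.1, 0, 0, 0.007, 0.5, -1.6, 0.1, 0, 0, 0.007] end a 0.375
```

```bash
sed -i 's/print(out,/print([float(v) for v in out],/' h.py; python3 -c "
from h import *
plan(.459,[1.2]*4+[1.3]*6,[.009]*10)"
```

```text
[0.2, -2.0, 0.1, 0.0, 0.0, 0.009, 0.2, -2.0, 0.1, 0.0, 0.0, 0.009, 0.2, -2.0, 0.1, 0.0, 0.0, 0.009, 0.2, -2.0, 0.1, 0.0, 0.0, 0.009, 0.3, -2.0, 0.1, 0.0, 0.0, 0.009, 0.4, -2.0, 0.1, 0.0, 0.0, 0.009, 0.4, -2.0, 0.1, 0.0, 0.0, 0.009, 0.4, -2.1, 0.1, 0.0, 0.0, 0.009, 0.4, -2.1, 0.1, 0.0, 0.0, 0.009, 0.4, -2.1, 0.1, 0.0, 0.0, 0.009] end a 0.369
```

Request:
drive_tool:
  series: [0.2, -2.0, 0.1, 0, 0, 0.009, 0.2, -2.0, 0.1, 0, 0, 0.009, 0.2, -2.0, 0.1, 0, 0, 0.009, 0.2, -2.0, 0.1, 0, 0, 0.009, 0.3, -2.0, 0.1, 0, 0, 0.009, 0.4, -2.0, 0.1, 0, 0, 0.009, 0.4, -2.0, 0.1, 0, 0, 0.009, 0.4, -2.1, 0.1, 0, 0, 0.009, 0.4, -2.1, 0.1, 0, 0, 0.009, 0.4, -2.1, 0.1, 0, 0, 0.009]

```text
time: 6.8
position: [496.8, 35.0, 133.3]
eef_rot: [-0.592, -3.082, -0.002]
force: [-4.5, 5.6, -0.8]
opening: -0.001
```

```bash
python3 -c "
from h import *
st();robot.get_image('top');st();robot.get_image('top');st()
plan(.369,[1.4]*4+[1.5]*6,[.01]*10)"
```

```text
t 6.8 rail xy [43.6 89.6] z 133.3 a 0.373 s 37.6 F [-4.5   5.61 -0.78] 7.19 rot [-5.920e-01 -3.082e+00 -2.000e-03]
t 6.85 rail xy [43.7 89.3] z 133.3 a 0.372 s 37.9 F [-4.81  5.12 -1.47] 7.02 rot [-5.910e-01 -3.082e+00 -2.000e-03]
t 6.9 rail xy [43.7 89.3] z 133.4 a 0.372 s 37.9 F [-4.62  3.5  -0.44] 5.79 rot [-5.920e-01 -3.082e+00 -2.000e-03]
[0.5, -2.3, 0.1, 0.0, 0.0, 0.01, 0.5, -2.3, 0.1, 0.0, 0.0, 0.01, 0.5, -2.3, 0.1, 0.0, 0.0, 0.01, 0.5, -2.3, 0.1, 0.0, 0.0, 0.01, 0.7, -2.3, 0.1, 0.0, 0.0, 0.01, 0.7, -2.4, 0.1, 0.0, 0.0, 0.01, 0.7, -2.4, 0.1, 0.0, 0.0, 0.01, 0.7, -2.4, 0.1, 0.0, 0.0, 0.01, 0.8, -2.4, 0.1, 0.0, 0.0, 0.01, 0.8, -2.4, 0.1, 0.0, 0.0, 0.01] end a 0.269
```

```bash
python3 -c "
from h import *
plan(.369,[2.1]*4+[1.6]*5,[.010]*9)"
```

```text
[1.2, -2.3, 0.2, 0.0, 0.0, 0.01, 1.2, -2.3, 0.2, 0.0, 0.0, 0.01, 1.2, -2.3, 0.2, 0.0, 0.0, 0.01, 1.2, -2.4, 0.2, 0.0, 0.0, 0.01, 0.8, -2.4, 0.1, 0.0, 0.0, 0.01, 0.8, -2.4, 0.1, 0.0, 0.0, 0.01, 0.8, -2.4, 0.1, 0.0, 0.0, 0.01, 0.8, -2.4, 0.1, 0.0, 0.0, 0.01, 0.9, -2.4, 0.1, 0.0, 0.0, 0.01] end a 0.279
```

```bash
python3 -c "
from h import *
plan(.371,[2.2]*4+[1.6]*4,[.004]*6+[.01]*2)"
```

```text
[1.8, -1.0, 0.2, 0.0, 0.0, 0.004, 1.8, -1.0, 0.2, 0.0, 0.0, 0.004, 1.8, -1.0, 0.2, 0.0, 0.0, 0.004, 1.8, -1.0, 0.2, 0.0, 0.0, 0.004, 1.2, -1.0, 0.1, 0.0, 0.0, 0.004, 1.2, -1.0, 0.1, 0.0, 0.0, 0.004, 0.7, -2.3, 0.1, 0.0, 0.0, 0.01, 0.7, -2.3, 0.1, 0.0, 0.0, 0.01] end a 0.327
```

Request:
drive_tool:
  series: [1.8, -1.0, 0.2, 0, 0, 0.004, 1.8, -1.0, 0.2, 0, 0, 0.004, 1.8, -1.0, 0.2, 0, 0, 0.004, 1.8, -1.0, 0.2, 0, 0, 0.004, 1.2, -1.0, 0.1, 0, 0, 0.004, 1.2, -1.0, 0.1, 0, 0, 0.004]

```text
time: 7.5
position: [506.1, 29.2, 134.2]
eef_rot: [-0.555, -3.088, -0.003]
force: [-7.0, 6.0, -0.3]
opening: 0.001
```

```bash
python3 -c "
from h import *
st()
plan(.347,[1.6]*8,[.01]*8)"
```

```text
t 7.5 rail xy [53.1 84.1] z 134.2 a 0.349 s 49.2 F [-7.01  6.01 -0.34] 9.23 rot [-5.550e-01 -3.088e+00 -3.000e-03]
[0.7, -2.3, 0.1, 0.0, 0.0, 0.01, 0.7, -2.3, 0.1, 0.0, 0.0, 0.01, 0.8, -2.4, 0.1, 0.0, 0.0, 0.01, 0.8, -2.4, 0.1, 0.0, 0.0, 0.01, 0.8, -2.4, 0.1, 0.0, 0.0, 0.01, 0.8, -2.4, 0.1, 0.0, 0.0, 0.01, 0.9, -2.4, 0.1, 0.0, 0.0, 0.01, 0.9, -2.4, 0.1, 0.0, 0.0, 0.01] end a 0.267
```

```bash
python3 -c "
from h import *
plan(.349,[1.2]*6+[1.5]*1,[.01]*7)"
```

```text
[0.3, -2.3, 0.1, 0.0, 0.0, 0.01, 0.3, -2.3, 0.1, 0.0, 0.0, 0.01, 0.4, -2.3, 0.1, 0.0, 0.0, 0.01, 0.4, -2.3, 0.1, 0.0, 0.0, 0.01, 0.4, -2.4, 0.1, 0.0, 0.0, 0.01, 0.4, -2.4, 0.1, 0.0, 0.0, 0.01, 0.8, -2.4, 0.1, 0.0, 0.0, 0.01] end a 0.279
```

Request:
drive_tool:
  series: [0.3, -2.3, 0.1, 0, 0, 0.01, 0.3, -2.3, 0.1, 0, 0, 0.01, 0.4, -2.3, 0.1, 0, 0, 0.01, 0.4, -2.3, 0.1, 0, 0, 0.01, 0.4, -2.4, 0.1, 0, 0, 0.01]

```text
time: 8.0
position: [508.0, 17.4, 134.6]
eef_rot: [-0.477, -3.101, -0.002]
force: [-5.3, 5.0, -0.4]
opening: -0.001
```

```bash
python3 -c "
from h import *
st()
plan(.299,[1.4]*6,[.01]*6)"
```

```text
t 8.0 rail xy [55.2 72.3] z 134.6 a 0.298 s 55.3 F [-5.3   5.01 -0.35] 7.29 rot [-4.770e-01 -3.101e+00 -2.000e-03]
[0.6, -2.4, 0.1, 0.0, 0.0, 0.01, 0.7, -2.4, 0.1, 0.0, 0.0, 0.01, 0.7, -2.4, 0.1, 0.0, 0.0, 0.01, 0.7, -2.4, 0.1, 0.0, 0.0, 0.01, 0.7, -2.4, 0.1, 0.0, 0.0, 0.01, 0.7, -2.4, 0.1, 0.0, 0.0, 0.01] end a 0.239
```

Request:
drive_tool:
  series: [0.8, -2.4, 0.1, 0, 0, 0.01, 0.8, -2.4, 0.1, 0, 0, 0.01, 0.8, -2.4, 0.1, 0, 0, 0.01, 0.8, -2.4, 0.1, 0, 0, 0.01, 0.8, -2.4, 0.1, 0, 0, 0.01, 0.9, -2.4, 0.1, 0, 0, 0.01]

```text
time: 8.6
position: [512.8, 2.9, 135.2]
eef_rot: [-0.384, -3.114, -0.002]
force: [-6.2, 4.4, -0.4]
opening: 0.004
```

```bash
python3 -c "
from h import *
st()
plan(.238,[1.6]*6,[.01]*6)"
```

```text
t 8.6 rail xy [60.4 58. ] z 135.2 a 0.238 s 64.5 F [-6.17  4.42 -0.39] 7.59 rot [-3.840e-01 -3.114e+00 -2.000e-03]
[1.0, -2.4, 0.1, 0.0, 0.0, 0.01, 1.0, -2.4, 0.1, 0.0, 0.0, 0.01, 1.0, -2.4, 0.1, 0.0, 0.0, 0.01, 1.0, -2.4, 0.1, 0.0, 0.0, 0.01, 1.1, -2.4, 0.1, 0.0, 0.0, 0.01, 1.1, -2.4, 0.1, 0.0, 0.0, 0.01] end a 0.178
```

Request:
drive_tool:
  series: [1.0, -2.4, 0.1, 0, 0, 0.01, 1.0, -2.4, 0.1, 0, 0, 0.01, 1.0, -2.4, 0.1, 0, 0, 0.01, 1.0, -2.4, 0.1, 0, 0, 0.01, 1.1, -2.4, 0.1, 0, 0, 0.01, 1.1, -2.4, 0.1, 0, 0, 0.01]

```text
time: 9.2
position: [519.0, -11.5, 135.7]
eef_rot: [-0.29, -3.124, -0.002]
force: [-6.3, 4.4, 0.0]
opening: -0.004
```

```bash
python3 -c "
from h import *
st()
plan(.178,[1.7]*6,[.01]*6)"
```

```text
t 9.2 rail xy [66.9 43.7] z 135.7 a 0.178 s 74.0 F [-6.33  4.42  0.03] 7.72 rot [-2.900e-01 -3.124e+00 -2.000e-03]
[1.2, -2.5, 0.1, 0.0, 0.0, 0.01, 1.2, -2.5, 0.1, 0.0, 0.0, 0.01, 1.3, -2.5, 0.1, 0.0, 0.0, 0.01, 1.3, -2.5, 0.1, 0.0, 0.0, 0.01, 1.3, -2.5, 0.1, 0.0, 0.0, 0.01, 1.3, -2.5, 0.1, 0.0, 0.0, 0.01] end a 0.118
```

Request:
drive_tool:
  series: [1.1, -2.5, 0.1, 0, 0, 0.01, 1.1, -2.5, 0.1, 0, 0, 0.01, 1.2, -2.5, 0.1, 0, 0, 0.01, 1.2, -2.5, 0.1, 0, 0, 0.01, 1.2, -2.5, 0.1, 0, 0, 0.01, 1.3, -2.5, 0.1, 0, 0, 0.01]

```text
time: 9.8
position: [526.1, -26.6, 136.4]
eef_rot: [-0.196, -3.131, -0.002]
force: [-6.6, 3.5, -0.5]
opening: 0.002
```

```bash
python3 -c "
from h import *
st()
plan(.118,[1.7]*6,[.01]*6)"
```

```text
t 9.8 rail xy [74.4 28.7] z 136.4 a 0.117 s 83.7 F [-6.65  3.47 -0.45] 7.5 rot [-1.960e-01 -3.131e+00 -2.000e-03]
[1.4, -2.5, 0.1, 0.0, 0.0, 0.01, 1.4, -2.5, 0.1, 0.0, 0.0, 0.01, 1.4, -2.5, 0.1, 0.0, 0.0, 0.01, 1.4, -2.5, 0.1, 0.0, 0.0, 0.01, 1.5, -2.5, 0.1, 0.0, 0.0, 0.01, 1.5, -2.5, 0.1, 0.0, 0.0, 0.01] end a 0.058
```

```bash
python3 -c "
from h import *
plan(.117,[1.7]*6,[.012]*6)"
```

```text
[1.3, -3.0, 0.1, 0.0, 0.0, 0.012, 1.3, -3.0, 0.1, 0.0, 0.0, 0.012, 1.4, -3.0, 0.1, 0.0, 0.0, 0.012, 1.4, -3.0, 0.1, 0.0, 0.0, 0.012, 1.4, -3.0, 0.1, 0.0, 0.0, 0.012, 1.5, -3.0, 0.1, 0.0, 0.0, 0.012] end a 0.045
```

Request:
drive_tool:
  series: [1.3, -2.8, 0.1, 0, 0, 0.011, 1.3, -3.0, 0.1, 0, 0, 0.012, 1.4, -3.0, 0.1, 0, 0, 0.012, 1.4, -3.0, 0.1, 0, 0, 0.012, 1.4, -3.0, 0.1, 0, 0, 0.012, 1.5, -3.0, 0.1, 0, 0, 0.012]

```text
time: 10.4
position: [534.3, -44.6, 137.0]
eef_rot: [-0.085, -3.136, -0.002]
force: [-6.6, 2.8, -0.1]
opening: -0.002
```

```bash
python3 -c "
from h import *
st()
plan(.046,[1.75]*6,[.012]*6)"
```

```text
t 10.4 rail xy [83.1 11. ] z 137.0 a 0.045 s 93.9 F [-6.56  2.77 -0.06] 7.12 rot [-8.500e-02 -3.136e+00 -2.000e-03]
[1.6, -3.0, 0.1, 0.0, 0.0, 0.012, 1.6, -3.0, 0.1, 0.0, 0.0, 0.012, 1.6, -3.0, 0.1, 0.0, 0.0, 0.012, 1.7, -3.0, 0.1, 0.0, 0.0, 0.012, 1.7, -3.0, 0.1, 0.0, 0.0, 0.012, 1.7, -3.0, 0.1, 0.0, 0.0, 0.012] end a -0.026
```

Request:
drive_tool:
  series: [1.7, -3.0, 0.1, 0, 0, 0.012, 1.7, -3.0, 0.1, 0, 0, 0.012, 1.8, -3.0, 0.1, 0, 0, 0.012, 1.8, -3.0, 0.1, 0, 0, 0.012, 1.8, -3.0, 0.2, 0, 0, 0.012, 1.8, -3.0, 0.2, 0, 0, 0.012]

```text
time: 11.0
position: [544.9, -62.6, 137.7]
eef_rot: [0.028, -3.136, -0.002]
force: [-6.6, 3.7, -0.2]
opening: 0.003
```

```bash
python3 -c "
from h import *
st()
plan(-.027,[1.9]*6,[.013]*6)"
```

```text
t 11.0 rail xy [94.1 -6.8] z 137.7 a -0.028 s 105.0 F [-6.55  3.74 -0.22] 7.54 rot [ 2.800e-02 -3.136e+00 -2.000e-03]
[1.9, -3.2, 0.1, 0.0, 0.0, 0.013, 2.0, -3.2, 0.1, 0.0, 0.0, 0.013, 2.0, -3.2, 0.1, 0.0, 0.0, 0.013, 2.1, -3.2, 0.1, 0.0, 0.0, 0.013, 2.1, -3.2, 0.1, 0.0, 0.0, 0.013, 2.1, -3.2, 0.1, 0.0, 0.0, 0.013] end a -0.105
```

```bash
python3 -c "
from h import *
plan(-.028,[1.85]*6,[.013]*6)"
```

```text
[1.9, -3.2, 0.1, 0.0, 0.0, 0.013, 1.9, -3.2, 0.1, 0.0, 0.0, 0.013, 2.0, -3.2, 0.1, 0.0, 0.0, 0.013, 2.0, -3.2, 0.1, 0.0, 0.0, 0.013, 2.0, -3.2, 0.1, 0.0, 0.0, 0.013, 2.1, -3.2, 0.1, 0.0, 0.0, 0.013] end a -0.106
```

Request:
drive_tool:
  series: [1.9, -3.2, 0.1, 0, 0, 0.013, 1.9, -3.2, 0.1, 0, 0, 0.013, 2.0, -3.2, 0.1, 0, 0, 0.013, 2.0, -3.2, 0.1, 0, 0, 0.013, 2.0, -3.2, 0.2, 0, 0, 0.013, 2.1, -3.2, 0.2, 0, 0, 0.013]

```text
time: 11.6
position: [556.7, -82.0, 138.4]
eef_rot: [0.151, -3.133, -0.002]
force: [-6.4, 2.7, -1.4]
opening: -0.002
```

```bash
python3 -c "
from h import *
st()
plan(-.105,[1.85]*6,[.014]*6)"
```

```text
t 11.6 rail xy [106.4 -25.8] z 138.4 a -0.105 s 116.0 F [-6.43  2.67 -1.35] 6.96 rot [ 1.510e-01 -3.133e+00 -2.000e-03]
[2.1, -3.5, 0.1, 0.0, 0.0, 0.014, 2.2, -3.5, 0.1, 0.0, 0.0, 0.014, 2.2, -3.5, 0.1, 0.0, 0.0, 0.014, 2.3, -3.5, 0.1, 0.0, 0.0, 0.014, 2.3, -3.5, 0.1, 0.0, 0.0, 0.014, 2.4, -3.4, 0.1, 0.0, 0.0, 0.014] end a -0.189
```

Request:
drive_tool:
  series: [2.3, -3.5, 0.1, 0, 0, 0.014, 2.4, -3.5, 0.1, 0, 0, 0.014, 2.4, -3.5, 0.1, 0, 0, 0.014, 2.4, -3.5, 0.2, 0, 0, 0.014, 2.4, -3.5, 0.2, 0, 0, 0.014, 2.5, -3.4, 0.2, 0, 0, 0.014]

```text
time: 12.2
position: [571.1, -103.0, 139.2]
eef_rot: [0.282, -3.124, -0.002]
force: [-7.4, 1.7, 0.5]
opening: -0.0
```

```bash
python3 -c "
from h import *
st()
plan(-.189,[1.9]*6,[.015]*6)"
```

```text
t 12.2 rail xy [121.3 -46.5] z 139.2 a -0.19 s 127.8 F [-7.43  1.7   0.52] 7.62 rot [ 2.820e-01 -3.124e+00 -2.000e-03]
[2.5, -3.7, 0.1, 0.0, 0.0, 0.015, 2.6, -3.7, 0.1, 0.0, 0.0, 0.015, 2.6, -3.7, 0.1, 0.0, 0.0, 0.015, 2.7, -3.7, 0.1, 0.0, 0.0, 0.015, 2.7, -3.6, 0.1, 0.0, 0.0, 0.015, 2.8, -3.6, 0.1, 0.0, 0.0, 0.015] end a -0.279
```

Request:
drive_tool:
  series: [2.5, -3.5, 0.1, 0, 0, 0.014, 2.5, -3.5, 0.1, 0, 0, 0.014, 2.5, -3.5, 0.1, 0, 0, 0.014, 2.6, -3.4, 0.1, 0, 0, 0.014, 2.6, -3.4, 0.2, 0, 0, 0.014, 2.7, -3.4, 0.2, 0, 0, 0.014]

```text
time: 12.8
position: [586.6, -124.0, 140.2]
eef_rot: [0.413, -3.109, -0.002]
force: [-7.8, 1.1, -0.9]
opening: -0.001
```

```bash
python3 -c "
from h import *
st()
plan(-.274,[1.8]*6,[.015]*6)"
```

```text
t 12.8 rail xy [137.4 -67.1] z 140.2 a -0.276 s 139.0 F [-7.76  1.1  -0.89] 7.84 rot [ 4.130e-01 -3.109e+00 -2.000e-03]
[2.7, -3.6, 0.1, 0.0, 0.0, 0.015, 2.8, -3.6, 0.1, 0.0, 0.0, 0.015, 2.8, -3.6, 0.1, 0.0, 0.0, 0.015, 2.9, -3.6, 0.1, 0.0, 0.0, 0.015, 2.9, -3.6, 0.1, 0.0, 0.0, 0.015, 3.0, -3.5, 0.1, 0.0, 0.0, 0.015] end a -0.364
```

Request:
drive_tool:
  series: [2.6, -3.6, 0.1, 0, 0, 0.015, 2.6, -3.6, 0.1, 0, 0, 0.015, 2.7, -3.6, 0.1, 0, 0, 0.015, 2.7, -3.6, 0.1, 0, 0, 0.015, 2.8, -3.6, 0.1, 0, 0, 0.015, 2.9, -3.5, 0.2, 0, 0, 0.015]

```text
time: 13.4
position: [603.1, -145.8, 140.9]
eef_rot: [0.553, -3.088, -0.001]
force: [-6.3, 0.4, 0.3]
opening: -0.004
```

```bash
python3 -c "
from h import *
st()
plan(-.365,[1.7]*6,[.014]*6)"
```

```text
t 13.4 rail xy [154.3 -88.5] z 140.9 a -0.368 s 148.9 F [-6.35  0.36  0.27] 6.36 rot [ 5.530e-01 -3.088e+00 -1.000e-03]
[2.9, -3.3, 0.1, 0.0, 0.0, 0.014, 2.9, -3.3, 0.1, 0.0, 0.0, 0.014, 3.0, -3.2, 0.1, 0.0, 0.0, 0.014, 3.0, -3.2, 0.1, 0.0, 0.0, 0.014, 3.1, -3.2, 0.1, 0.0, 0.0, 0.014, 3.1, -3.2, 0.1, 0.0, 0.0, 0.014] end a -0.449
```

```bash
python3 -c "
from h import *
plan(-.367,[2.1]*4,[.01]*4)"
```

```text
[2.9, -2.4, 0.2, 0.0, 0.0, 0.01, 3.0, -2.4, 0.2, 0.0, 0.0, 0.01, 3.0, -2.3, 0.2, 0.0, 0.0, 0.01, 3.0, -2.3, 0.2, 0.0, 0.0, 0.01] end a -0.407
```

Request:
drive_tool:
  series: [3.0, -2.4, 0.2, 0, 0, 0.01, 3.0, -2.4, 0.2, 0, 0, 0.01, 3.0, -2.3, 0.2, 0, 0, 0.01, 3.0, -2.3, 0.2, 0, 0, 0.01]

```text
time: 13.8
position: [615.0, -155.3, 141.7]
eef_rot: [0.614, -3.076, -0.001]
force: [-7.6, -0.1, -1.0]
opening: 0.0
```

```bash
python3 -c "
from h import *
st()
plan(-.407,[1.8]*3,[.01]*3)"
```

```text
t 13.8 rail xy [166.5 -97.6] z 141.7 a -0.408 s 157.2 F [-7.64 -0.12 -1.05] 7.64 rot [ 6.140e-01 -3.076e+00 -1.000e-03]
[2.7, -2.3, 0.1, 0.0, 0.0, 0.01, 2.8, -2.3, 0.1, 0.0, 0.0, 0.01, 2.8, -2.3, 0.1, 0.0, 0.0, 0.01] end a -0.437
```

Request:
drive_tool:
  series: [2.7, -2.3, 0.1, 0, 0, 0.01, 2.8, -2.3, 0.1, 0, 0, 0.01, 2.8, -2.3, 0.1, 0, 0, 0.01]

```text
time: 14.1
position: [623.3, -162.3, 142.1]
eef_rot: [0.66, -3.067, -0.001]
force: [-7.5, -0.8, -0.3]
opening: 0.001
```

```bash
python3 -c "
from h import *
st()"
```

```text
t 14.1 rail xy [ 175.  -104.4] z 142.1 a -0.438 s 162.7 F [-7.5  -0.77 -0.27] 7.54 rot [ 6.600e-01 -3.067e+00 -1.000e-03]
```

Request:
drive_tool:
  series: [0.9, 0, 0.1, 0, 0, 0, 0.6, 0, 0, 0, 0, 0, 0, 0, 0, 0, 0, 0]

```text
time: 14.4
position: [624.8, -162.7, 142.3]
eef_rot: [0.659, -3.067, 0.0]
force: [-7.9, -1.9, 0.2]
opening: 0.0
```

```bash
python3 -c "
from h import *
st()
for i in range(6): robot.get_image('top');st()"
```

```text
t 14.4 rail xy [ 176.5 -104.8] z 142.3 a -0.44 s 164.0 F [-7.92 -1.95  0.16] 8.16 rot [ 0.659 -3.067  0.   ]
t 14.45 rail xy [ 176.4 -104.8] z 142.2 a -0.44 s 164.0 F [-7.89 -1.17 -0.69] 7.98 rot [ 0.659 -3.067  0.   ]
t 14.5 rail xy [ 176.4 -104.8] z 142.2 a -0.44 s 164.0 F [-7.81 -1.46  0.18] 7.95 rot [ 6.590e-01 -3.067e+00  1.000e-03]
t 14.55 rail xy [ 176.4 -104.8] z 142.3 a -0.44 s 164.0 F [-7.69 -2.54  0.15] 8.1 rot [ 6.590e-01 -3.067e+00  1.000e-03]
t 14.6 rail xy [ 176.4 -104.8] z 142.3 a -0.44 s 164.0 F [-7.72 -2.06 -0.6 ] 7.99 rot [ 6.590e-01 -3.067e+00  1.000e-03]
t 14.65 rail xy [ 176.4 -104.8] z 142.3 a -0.44 s 164.0 F [-7.71 -0.7  -0.73] 7.74 rot [ 6.590e-01 -3.067e+00  1.000e-03]
t 14.7 rail xy [ 176.4 -104.8] z 142.3 a -0.44 s 164.0 F [-7.75 -2.51 -0.48] 8.15 rot [ 6.590e-01 -3.067e+00  1.000e-03]
```

Request:
drive_tool:
  series: [0, 0, 0, 0, 0, 0, 0, 0, 0, 0, 0, 0, 0, 0, 0, 0, 0, 0, 0, 0, 0, 0, 0, 0, 0, 0, 0, 0, 0, 0, 0, 0, 0, 0, 0, 0]

```text
time: 15.3
position: [624.7, -162.7, 142.3]
eef_rot: [0.659, -3.067, 0.001]
force: [-7.6, -1.4, 0.1]
opening: -0.006
```

```bash
python3 -c "
from h import *
st();im=robot.get_image('scene');st();cv2.imwrite('pics/s2.png',im[:,:,::-1])
for i in range(4): robot.get_image('top');st()"
```

```text
t 15.3 rail xy [ 176.4 -104.8] z 142.3 a -0.44 s 164.0 F [-7.63 -1.36  0.06] 7.75 rot [ 6.590e-01 -3.067e+00  1.000e-03]
t 15.35 rail xy [ 176.4 -104.8] z 142.3 a -0.44 s 164.0 F [-8.32 -1.71 -0.99] 8.5 rot [ 6.590e-01 -3.067e+00  1.000e-03]
t 15.4 rail xy [ 176.4 -104.8] z 142.3 a -0.44 s 163.9 F [-7.26 -1.16  0.05] 7.35 rot [ 6.590e-01 -3.067e+00  1.000e-03]
t 15.45 rail xy [ 176.4 -104.8] z 142.2 a -0.44 s 163.9 F [-8.01 -1.84 -0.55] 8.21 rot [ 6.590e-01 -3.067e+00  1.000e-03]
t 15.5 rail xy [ 176.4 -104.8] z 142.3 a -0.44 s 164.0 F [-7.11 -2.56 -0.96] 7.56 rot [ 6.590e-01 -3.067e+00  1.000e-03]
t 15.55 rail xy [ 176.4 -104.8] z 142.2 a -0.44 s 164.0 F [-7.43 -1.81 -0.25] 7.64 rot [ 0.659 -3.067  0.   ]
```

View pics/s2.png

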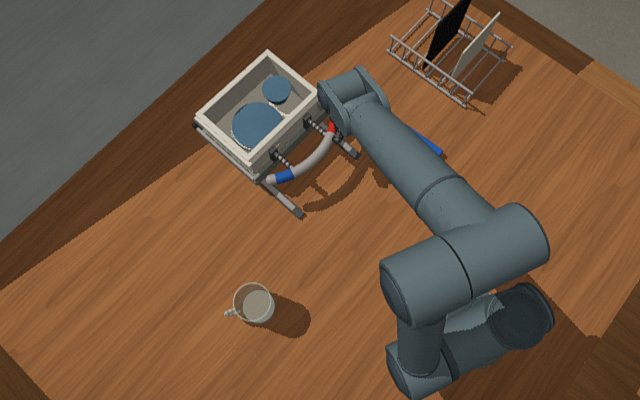

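The scene view shows the tray fully in and the tool on the red sleeve near (332,127). The jug is unmoved at (253,304), and the brush handle is at (428,143) as before. The force is steady at about 7.8 N, so I'm handing in.

```bash
python3 -c "
from h import *
print(robot.finish_job());st()"
```

```text
the job is handed in; nothing more can be done
None
the job is handed in; nothing more can be done
```

I pushed the tray home in one stroke from the blue sleeve to the red with closed fingertips turning along the curve, and handed the job in at about 15.6 s. No verdict was reported.

- **Final state:** The force held at about 7.4 to 8.5 N (mean near 7.8 N, sensor noise about 0.5 N) with the arm still for over a second. That means the tray is on its inner stop, because off it the force would have sunk. The TCP was about 105 mm to the right of mid rail. I did not measure the tray joint directly. The last scene picture showed the tray in and the jug unmoved. Only the brush's handle was visible past the arm, and it was where it had been.
- **Force over the stroke:** The readings I sampled were mostly 7 to 8 N.
    - One read 9.2 N, at the end of the blue sleeve.
    - One read 5.8 N, while the arm paused for a picture, also at the blue sleeve.
    - Between the sleeves I sampled about every 0.6 s, and all readings were between 7.0 and 7.9 N.
- **Disagreement:** While sliding, the sideways force was higher than a friction coefficient of 0.2 explains; it suggested roughly 0.3 to 0.5. In the blue half, the true contact force may therefore have been about 1 N below the sensor reading, so I aimed for values that should stay in the band either way.

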